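Let the short tin out of the can rack

ROBOT

A 7-joint arm with a two-finger parallel gripper is mounted at the origin on the work surface. World frame = base frame: x ahead of the robot, y to its left, z up, the work surface at z = 0. Lengths are in m, angles in rad, forces in N, time in s.
With the tool pointing down it reaches from about 0.4 to 0.9 m from the base axis. Payload 5.6 kg.
Tool frame: the origin (TCP) lies at the very end of the fingers, on their centre line; the grasp point (between the pads) lies 19 mm behind it (manip.tcp_to_grasp is the distance from the TCP to the grasp point, in m); z points along the fingers, y is the direction in which the jaws open and shut (so a half turn about z gives the same grasp; the last joint's range is limited). The gripper opens to 92 mm and grips with 3 to 60 N. Pads are 20 mm wide; open, the fingers measure 128 mm over their backs; the gripper's body (75 mm by 189 mm) begins 69 mm behind the grasp point.
Start: joints at [-1.34, 0.468, -0.012, 1.603, 0.006, 1.071, -0.056], TCP at [0.176, 0.626, 0.215] pointing down, gripper open.
Joint ranges: [-2.53, 2.53], [-0.31, 2.02], [-1.57, 1.55], [0.28, 2.44], [-1.29, 4.43], [0.15, 1.84], [-2.92, 2.92]. Speed limits (rad/s): [2.57, 2.57, 3.14, 3.14, 3.14, 3.14, 3.14].

INTERFACE

Orientations are given as a unit quaternion [w, x, y, z].
In Python, from bench import manip gives the robot as it stands.
- The arm moves only by the tool carry_out, never from a script. Its argument "moves" is a list that holds one entry, the list of rows, each a list of 5 numbers: the closure, from 0 (fully open) to 1 (shut), then the shift along the tool's x, y, z in m, then the turn about the tool's z in rad. A call has 1 to 5 rows; each row is the pose to reach, as a shift and turn from the pose commanded when the call began, along the tool's axes at that moment; what a row does not reach only later rows make up. A row lasts 1/12 s, in which the tool goes at most 41.7 mm and 7.16 degrees, less where a joint would pass 70% of its speed; a pose out of reach is approached as far as the arm can. A call with a gripper value outside its range is refused whole. The fingers move at their own pace and stop on an object; the grip force is fixed at half the most. Time passes only in rows, so rows that repeat a pose let the fingers close. It gives the time, the measured TCP pose, the force and the opening at its end, in the units of the state.
- manip.observe(): the state, without advancing time (a new reading comes with each control period).
- manip.capture(name): name is "scene" or "side" or "wrist"; returns (picture, depth): 400x640x3 uint8, blue, green, red; 400x640 float32, m along the optical axis (not along the pixel's ray), 0 where there is no reading.
- manip.camera_model(name): a dict with "camera_matrix" (3x3 intrinsics, pixels), "k1" (the pictures are not rectified: a ray, as slopes to the right and down, at radius r is drawn at 1 + k1 r^2 times it, then the intrinsics apply), "world_from_camera" (4x4, takes a point from camera to world coordinates). Camera axes: x right, y down, z forward; pixel columns grow to the right and rows downward; lengths in m; the calibration is good to about 2 mm. A picture is of the moment at which its call begins: read the wrist's pose just before it. camera_model takes no time and is no camera call; for the wrist camera it gives the pose at the moment of the call.
- manip.finish_job(): hands the job in, once; it reports no verdict.
The state is a dict: "time": time; "joint_positions": joint angles; "qvel": joint speeds; "joint_efforts": joint torques, N m; "tool_pos": TCP position; "orientation": TCP orientation; "contact_force": force on the tool from outside, world axes, zero at the start; "ft_torque": the same for the moment, N m; "grip_width": opening from 0.0 (shut) to 1.0 (fully open).
Only numpy, scipy, OpenCV 4.12 (cv2) and the standard library are available. Lean on these libraries where they do the work, as an engineer would, in place of code of your own. Each camera call takes 0.05 s, during which the arm holds its last target. There are 200 camera calls.

TASK

The rack on the counter holds two tins lying in its two lanes, each stopped by a gate. With the fingertips press down the lever paddle that belongs to the lane of the shorter tin, keep it down until that tin has rolled into the trough at the front, then let the lever come back up so the gate is shut and move clear. Do not touch the tins or pick anything up, leave the other lever and its tin alone and everything else on the counter where it stands.

Things in the scene. Friction and masses are not known exactly. Their poses are not given: they have to be found in the camera images.
- rack: Fixed metal rack with two lanes side by side. Origin on the counter under its middle; +x to its back, -x to its front (trough, robot side), +y left. Lanes 93 mm wide, centre lines at y = +-50.5 mm, walls 95 mm high, back wall at x = 105 mm, 115 mm high. Lane floors are 55 mm high at x = 0, falling to -x at 0.17 rad, up to the front lip (x = -115 mm, 68 mm high). Gates at x = 0.
- trough_left (a point): Point on the floor of the left lane's trough (the part in front of its gate), under where a released tin rests against the lip; 87 mm in front of the gate.
- trough_right (a point): The same point of the right lane's trough.
- pivot_left (a point): Pivot of the left lever, outside the left wall at rack x = 0, y = 150.5 mm, 125 mm above the counter, between two cheek plates 138 mm high. The lever is a bar along the rack's y: 100 mm inwards of the pivot the gate, a tongue 40 mm wide, hangs over the middle of the lane; 105 mm outwards is the paddle.
- pivot_right (a point): Pivot of the right lever, the mirror image, at rack y = -150.5 mm.
- paddle_left (a point): Square steel paddle, 50 x 50 x 8 mm, on the outer end of the left lever. The point is the middle of its top face, 105 mm outwards of the pivot and 10 mm above it: 135 mm above the counter at rest, about 83 mm fully pressed (then 8 mm nearer to the rack and tilted 0.5 rad). Nothing stands below it.
- paddle_right (a point): The same paddle on the right lane's lever, outside the rack on its right (mirror image of the left one).
- lever_left (a joint): Left lane's rocking lever, rad: 0 at rest (gate shut), grows as the paddle goes down, stop at 0.5. The tin is free to roll under the gate from about 0.4. Sprung: about 2.5 N on the paddle starts it and about 5.5 N holds it fully down; it springs back to 0 by itself when let go.
- lever_right (a joint): Right lane's rocking lever, the same as the left one.
- tin_short: The shorter tin, 54 mm in diameter and 55 mm long, paper label, lying across one of the two lanes (either one) behind its gate. Origin at its centre, own y axis along the tin. At the start its centre lies at x = +31 mm of the rack.
- tin_tall: The longer tin, 54 mm in diameter and 80 mm long, same look, lying across the other lane behind its gate. Origin at its centre, own y axis along the tin.
- shaker: Bystander: glass shaker, 44 mm in diameter, 80 mm high, standing left of the trough. Origin under its centre.
- squeeze: Bystander: squeeze bottle, 56 mm in diameter, 170 mm high, standing behind the left paddle. Origin under its centre.
- mug: Bystander: white mug, 80 mm in diameter, 90 mm high, standing in front of the right paddle. Origin under its centre.
- bowl: Bystander: steel bowl, 120 mm in diameter, 50 mm high, behind the right paddle. Origin under its centre.
- ramekin: Bystander: small white dish, 70 mm in diameter, 40 mm high, outwards of the right paddle. Origin under its centre.
- spice: Bystander: spice jar, 44 mm in diameter, 65 mm high, outwards of the left paddle. Origin under its centre.
- spatula: Bystander: spatula lying on the counter at the right, behind the dish. Origin under its middle.

How it is judged:
By the outcome, as a careful person would: the job done as asked, in the order asked, and still so for the second after the job is handed in, with the robot touching nothing.
It also fails if it takes over 37 s, if anything falls off the work surface, if the arm or the gripper's body presses on something with over 40 N, if the wrist force passes 120 N, or if a joint passes its speed limit or range.

## Working session

There is one attempt and no reset: what is moved stays moved. The work goes in short steps, Python scripts to look and compute and a tool call to move; the robot and the scene stay as the last step left them, time stands still between calls to the robot, and variables do not carry over. Pictures are saved under pics/ and viewed, about 8 in all and at most 12, crops included, and the job is handed in when it is done.

Besides the shell and the picture viewer there is one more tool, called after "Call:" as name(argument=value, ...) on one line, values as JSON. carry_out: Moves the arm, as the interface text tells. Its arguments: {"type":"object","properties":{"moves":{"type":"array","items":{"type":"array","items":{"type":"array","items":{"type":"number"}}}}},"required":["moves"]}

```bash
ls; mkdir -p pics; python3 - <<'E'
from bench import manip
import cv2,numpy as np
np.set_printoptions(precision=4,suppress=True)
for n in ("scene","side"):
    p,d=manip.capture(n); cv2.imwrite(f"pics/{n}0.png",p); np.savez(f"{n}0.npz",p=p,d=d); m=manip.camera_model(n); print(n,m)
s=manip.observe(); print(s)
E
```

```text
pics
scene {'camera_matrix': array([[435.4903,   0.    , 325.9848],
       [  0.    , 435.4903, 193.746 ],
       [  0.    ,   0.    ,   1.    ]]), 'k1': -0.019372539721536037, 'world_from_camera': array([[-0.7656,  0.3946, -0.5081,  1.2864],
       [ 0.6433,  0.4748, -0.6006,  0.8412],
       [ 0.0043, -0.7867, -0.6174,  0.9348],
       [ 0.    ,  0.    ,  0.    ,  1.    ]])}
side {'camera_matrix': array([[491.0699,   0.    , 311.9038],
       [  0.    , 491.0699, 208.4416],
       [  0.    ,   0.    ,   1.    ]]), 'k1': -0.0806543987370144, 'world_from_camera': array([[ 0.6969, -0.3497,  0.6261, -0.2667],
       [-0.7169, -0.3654,  0.5938, -0.7771],
       [ 0.0211, -0.8626, -0.5054,  0.7881],
       [ 0.    ,  0.    ,  0.    ,  1.    ]])}
{'time': 0.1, 'joint_positions': array([-1.34  ,  0.4683, -0.0116,  1.6035,  0.006 ,  1.0714, -0.0563]), 'qvel': array([ 0.0008,  0.0003,  0.0009, -0.0021, -0.0014,  0.0021,  0.0004]), 'joint_efforts': array([  0.0011, -52.1642,  -0.0125, -24.4365,  -0.0568,   0.0141,
         0.    ]), 'tool_pos': array([0.1757, 0.6253, 0.2138]), 'orientation': array([-0.    ,  0.1365,  0.9906, -0.0008]), 'contact_force': array([ 1.4169,  0.3666, -0.2724]), 'ft_torque': array([0.0315, 0.0334, 0.0162]), 'grip_width': 1.0022243115539589}
```

View pics/scene0.png

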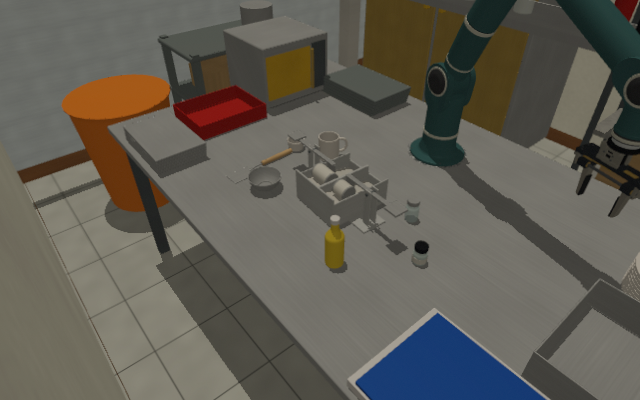

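View pics/side0.png

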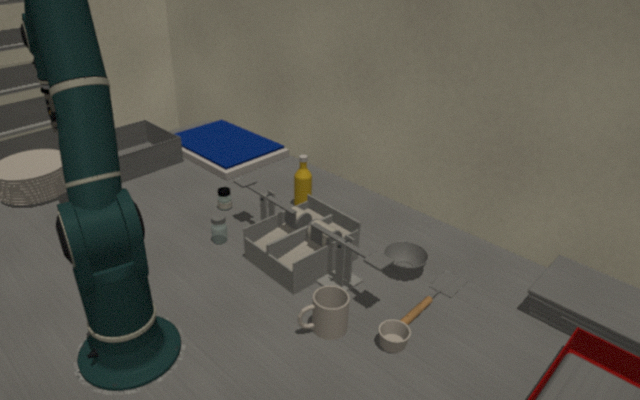

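The scene view shows the rack around (340,190), the bottle at (335,248) and both tins at (325,173) and (345,188). In the side view the rack is around (305,240). I'll enlarge both.

```bash
python3 - <<'E'
import cv2,numpy as np
a=cv2.imread("pics/scene0.png")[130:250,270:430]; cv2.imwrite("pics/c1.png",cv2.resize(a,None,fx=5,fy=5,interpolation=cv2.INTER_CUBIC))
b=cv2.imread("pics/side0.png")[170:320,225:425]; b=cv2.convertScaleAbs(b,alpha=1.5);cv2.imwrite("pics/c2.png",cv2.resize(b,None,fx=4,fy=4,interpolation=cv2.INTER_CUBIC))
E
```

```text
(no output)
```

View pics/c1.png

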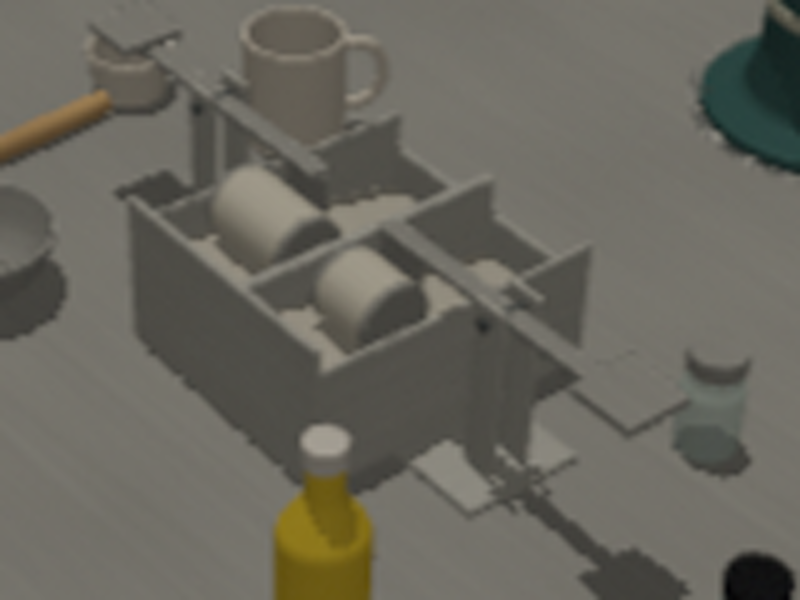

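View pics/c2.png

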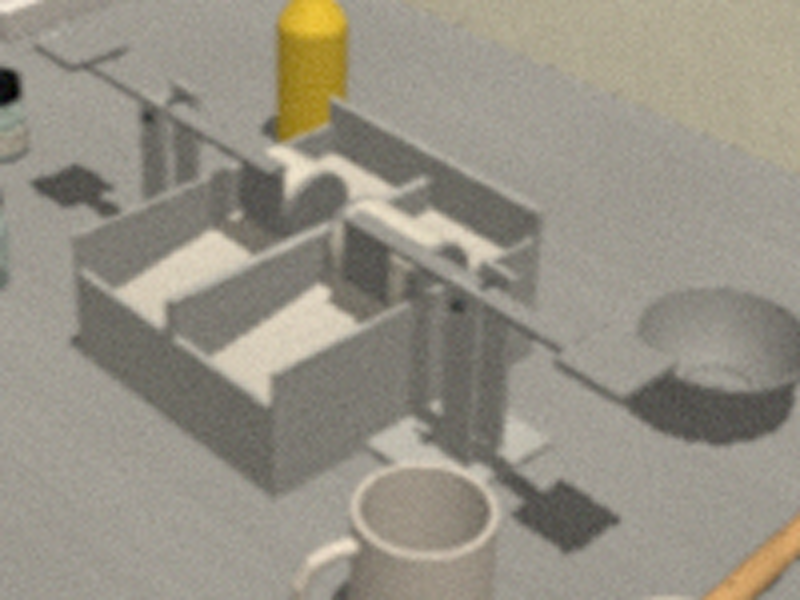

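```bash
cat > h.py <<'E'
import cv2,numpy as np
from bench import manip
np.set_printoptions(precision=4,suppress=True)
def rays(n,uv,m=None):
    m=m or manip.camera_model(n); K=m["camera_matrix"]
    xy=cv2.undistortPoints(np.float64(uv).reshape(-1,1,2),K,np.array([m["k1"],0,0,0.]))[:,0]
    T=m["world_from_camera"]; d=np.c_[xy,np.ones(len(xy))]@T[:3,:3].T
    return T[:3,3],d
def onplane(n,uv,z,m=None):
    o,d=rays(n,uv,m); return o+d*((z-o[2])/d[:,2])[:,None]
def cloud(n,D,m=None):
    v,u=np.mgrid[0:400,0:640]; o,d=rays(n,np.c_[u.ravel(),v.ravel()],m)
    return (o+d*D.reshape(-1,1)).reshape(400,640,3)
E
python3 - <<'E'
from h import *
c=lambda x,y:(270+x/5-.4,130+y/5-.4)
s=lambda x,y:(225+x/4-.375,170+y/4-.375)
bw=onplane("scene",[c(130,200),c(320,370)],.115); print("back wall R,L",bw)
bs=onplane("side",[s(335,97),s(541,214)],.115); print("back side L,R",bs)
pl=onplane("scene",[c(570,392),c(635,350),c(693,400),c(628,433)],.135); print("padL",pl.mean(0),pl)
pr=onplane("scene",[c(92,25),c(125,5),c(180,35),c(135,55)],.135); print("padR scene",pr.mean(0))
p2=onplane("side",[s(555,362),s(605,330),s(680,362),s(630,402)],.135); print("padR side",p2.mean(0))
p3=onplane("side",[s(38,47),s(80,30),s(128,48),s(75,68)],.135); print("padL side",p3.mean(0))
C=(pl.mean(0)+p2.mean(0))/2; print("centre",C,"dist",np.linalg.norm(pl.mean(0)-p2.mean(0)))
y=pl.mean(0)-p2.mean(0); yaw=np.arctan2(-y[0],y[1]); print("yaw",yaw)
R=np.array([[np.cos(yaw),-np.sin(yaw)],[np.sin(yaw),np.cos(yaw)]])
P=cloud("scene",np.load("scene0.npz")["d"]); q=(P[...,:2]-C[:2])@R; z=P[...,2]
print("backwall in rack frame",(bw[:,:2]-C[:2])@R,(bs[:,:2]-C[:2])@R)
for lo,hi in((5,93),(-96,-5)):
    h=55+170*q[...,0]
    m=(q[...,0]>.015)&(q[...,0]<.06)&(q[...,1]>lo/1e3)&(q[...,1]<hi/1e3)&(z*1000>h+38)&(z<.135)
    print(lo,m.sum(),np.percentile(q[m],[1,5,50,95,99],axis=0)*1000, z[m].max())
E
```

```text
back wall R,L [[ 0.6058 -0.1182  0.115 ]
 [ 0.6247  0.0944  0.115 ]]
back side L,R [[ 0.6189  0.078   0.115 ]
 [ 0.6031 -0.1249  0.115 ]]
padL [0.5176 0.2423 0.135 ] [[0.5439 0.219  0.135 ]
 [0.4869 0.2167 0.135 ]
 [0.495  0.2689 0.135 ]
 [0.5447 0.2647 0.135 ]]
padR scene [ 0.4929 -0.2638  0.135 ]
padR side [ 0.4855 -0.275   0.135 ]
padL side [0.5118 0.2314 0.135 ]
centre [ 0.5015 -0.0164  0.135 ] dist 0.5183706446110032
yaw -0.06206548322720682
backwall in rack frame [[ 0.1103 -0.0951]
 [ 0.1161  0.1182]] [[ 0.1112  0.1015]
 [ 0.1081 -0.102 ]]
5 173 [[15.4097 24.1023]
 [17.935  28.0948]
 [36.383  58.4267]
 [51.5707 81.0313]
 [53.1886 82.517 ]] 0.11770970083260102
-96 209 [[ 15.7949 -89.7542]
 [ 17.8264 -83.7174]
 [ 37.6384 -41.2306]
 [ 50.45    -8.2511]
 [ 53.3385  -7.1721]] 0.11745975692464516
```

The tin in the left lane spans about 58 mm and the one in the right lane about 82 mm. The short tin is therefore in the left lane, and the target is the left paddle. The left paddle's corners are at crop (570–693, 350–433) in the scene view. Next I'll locate the neighbours and compute the approach in tool axes.

```bash
python3 - <<'E'
from h import *
from scipy.spatial.transform import Rotation as Ro
z=np.load("scene0.npz"); hsv=cv2.cvtColor(z["p"],cv2.COLOR_BGR2HSV); P=cloud("scene",z["d"])
m=cv2.inRange(hsv,(20,150,60),(35,255,255))>0; m[:200]=0; m[:,:310]=0; m[290:]=0; m[:,360:]=0
Q=P[m]; print("bottle front-surface mean",Q.mean(0),Q.min(0),Q.max(0))
print("spice lid, shaker top", onplane("scene",[(421,246)],.065), onplane("scene",[(413,200)],.08))
s=manip.observe(); q=s["orientation"]; R=Ro.from_quat(np.r_[q[1:],q[0]]).as_matrix(); print(R)
print("shift to above paddle", R.T@(np.array([.515,.238,.215])-s["tool_pos"]), "width",s["grip_width"])
E
```

```text
bottle front-surface mean [0.7204 0.2075 0.0813] [ 0.6857  0.1775 -0.0031] [1.2864 0.8412 0.9348]
spice lid, shaker top [[0.5181 0.3482 0.065 ]] [[0.3938 0.208  0.08  ]]
[[-0.9627  0.2704 -0.0003]
 [ 0.2704  0.9627 -0.0015]
 [-0.0002 -0.0015 -1.    ]]
shift to above paddle [-0.4314 -0.2811 -0.0007] width 1.0022243115539589
```

Call:
carry_out(moves=[[[1,-0.03,-0.02,0,0],[1,-0.06,-0.04,0,0],[1,-0.09,-0.06,0,0],[1,-0.12,-0.08,0,0],[1,-0.15,-0.095,0,0]]])

```text
time: 0.52
tool_pos: [0.2951, 0.4915, 0.2142]
orientation: [-0.0, 0.137, 0.991, -0.001]
contact_force: [0.3, 0.1, 0.5]
grip_width: 0.659
```

Call:
carry_out(moves=[[[1,-0.03,-0.02,0,0],[1,-0.06,-0.04,0,0],[1,-0.09,-0.06,0,0],[1,-0.12,-0.08,0,0],[1,-0.15,-0.095,0,0]]])

```text
time: 0.93
tool_pos: [0.4139, 0.3594, 0.2144]
orientation: [-0.0, 0.137, 0.991, -0.0]
contact_force: [0.1, -0.1, 0.4]
grip_width: 0.298
```

Call:
carry_out(moves=[[[1,-0.03,-0.02,0,0],[1,-0.06,-0.04,0,0],[1,-0.09,-0.06,0,-0.07],[1,-0.11,-0.08,0,-0.14],[1,-0.13,-0.09,0,-0.21]]])

```text
time: 1.35
tool_pos: [0.5148, 0.2364, 0.2143]
orientation: [-0.0, 0.032, 0.999, -0.001]
contact_force: [-0.2, 0.2, 0.7]
grip_width: 0.005
```

```bash
python3 - <<'E'
from h import *
m=manip.camera_model("wrist"); p,d=manip.capture("wrist"); cv2.imwrite("pics/w1.png",p); np.savez("w1.npz",p=p,d=d,T=m["world_from_camera"]); print(m["world_from_camera"],m["k1"],m["camera_matrix"])
P=cloud("wrist",d,m); k=(abs(P[...,2]-.135)<.012)&(P[...,1]>.2)&(P[...,1]<.3)&(d>0)
print(k.sum(),P[k].mean(0),P[k].min(0),P[k].max(0)); v,u=np.nonzero(k); print(u.min(),u.max(),v.min(),v.max())
print(manip.observe()["tool_pos"])
E
```

```text
[[ 0.064   0.9638  0.259   0.4411]
 [ 0.9979 -0.0613 -0.0185  0.2416]
 [-0.002   0.2597 -0.9657  0.3832]
 [ 0.      0.      0.      1.    ]] -0.040574292707339914 [[278.2311   0.     321.8539]
 [  0.     278.2311 195.8323]
 [  0.       0.       1.    ]]
2765 [0.512  0.2363 0.1329] [0.489  0.2001 0.1246] [0.5411 0.2646 0.136 ]
284 351 176 227
[0.5183 0.2333 0.2145]
```

View pics/w1.png

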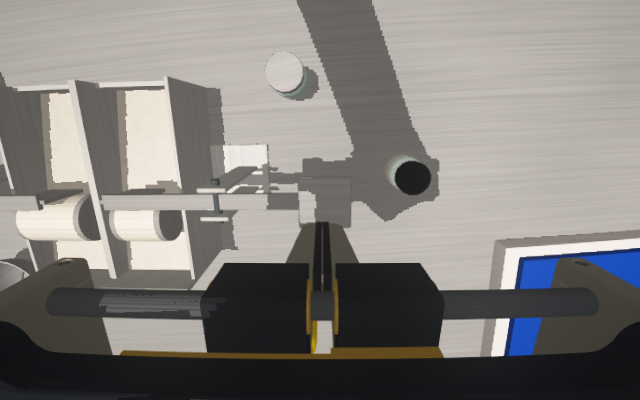

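The wrist view shows the left tin at columns 110–182, clearly shorter than the right one at 17–103. The left paddle spans columns 299–351 and rows 177–227, which puts its middle at about (0.515, 0.240). That agrees with the scene camera, so I'm going down.

Call:
carry_out(moves=[[[1,0.003,0.008,0.02,0],[1,0.003,0.008,0.04,0],[1,0.003,0.008,0.06,0],[1,0.003,0.008,0.07,0],[1,0.003,0.008,0.07,0]]])

```text
time: 1.82
tool_pos: [0.5098, 0.2474, 0.1421]
orientation: [-0.002, 0.032, 0.999, -0.001]
contact_force: [-0.0, 0.5, 0.1]
grip_width: 0.002
```

Call:
carry_out(moves=[[[1,0,0,0.008,0],[1,0,0,0.016,0],[1,0,0,0.024,0],[1,0,0,0.03,0],[1,0,0,0.03,0]]])

```text
time: 2.23
tool_pos: [0.5119, 0.2483, 0.114]
orientation: [0.0, 0.032, 0.999, 0.0]
contact_force: [1.3, 1.2, 2.8]
grip_width: 0.0
```

Call:
carry_out(moves=[[[1,-0.001,-0.002,0.006,0],[1,-0.002,-0.004,0.012,0],[1,-0.003,-0.006,0.018,0],[1,-0.003,-0.008,0.022,0],[1,-0.003,-0.008,0.022,0]]])

```text
time: 2.65
tool_pos: [0.5138, 0.24, 0.0917]
orientation: [-0.0, 0.032, 0.999, 0.0]
contact_force: [-0.8, 5.7, 2.9]
grip_width: 0.004
```

```bash
python3 - <<'E'
from h import *
p,d=manip.capture("scene"); cv2.imwrite("pics/s2.png",cv2.resize(p[130:250,270:430],None,fx=5,fy=5,interpolation=cv2.INTER_CUBIC))
s=manip.observe(); print(s["time"],s["tool_pos"],s["contact_force"])
E
```

```text
2.7 [0.5138 0.2402 0.0922] [-1.7989  3.955   3.4977]
```

View pics/s2.png

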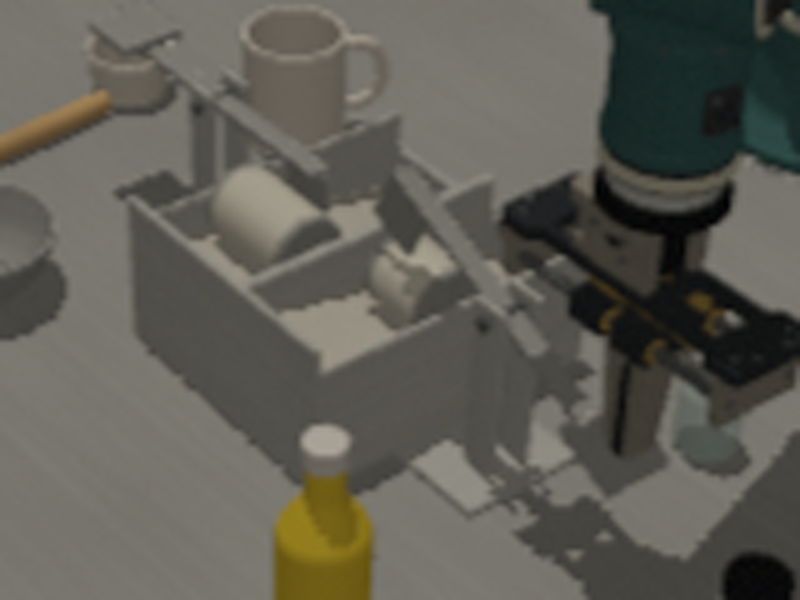

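The gate is raised (crop 400–440, 190–250) and the left tin is rolling under it. I'll hold the lever down.

Call:
carry_out(moves=[[[1,0,0,0.002,0],[1,0,0,0.002,0],[1,0,0,0.002,0],[1,0,0,0.002,0],[1,0,0,0.002,0]]])

```text
time: 3.12
tool_pos: [0.5138, 0.2398, 0.0907]
orientation: [-0.0, 0.032, 0.999, -0.0]
contact_force: [-2.0, 2.6, 3.5]
grip_width: 0.003
```

Call:
carry_out(moves=[[[1,0,0,0,0],[1,0,0,0,0],[1,0,0,0,0],[1,0,0,0,0],[1,0,0,0,0]]])

```text
time: 3.53
tool_pos: [0.5139, 0.2398, 0.0906]
orientation: [-0.0, 0.032, 0.999, -0.0]
contact_force: [-2.2, 1.6, 3.6]
grip_width: 0.004
```

Call:
carry_out(moves=[[[1,0,0,0,0],[1,0,0,0,0],[1,0,0,0,0],[1,0,0,0,0],[1,0,0,0,0]]])

```text
time: 3.95
tool_pos: [0.5139, 0.2398, 0.0905]
orientation: [-0.0, 0.032, 0.999, -0.0]
contact_force: [-3.5, 2.3, 4.7]
grip_width: 0.006
```

```bash
python3 - <<'E'
from h import *
out=[]
for n,(a,b,c,e) in {"wrist":(50,300,0,400),"side":(170,320,225,425)}.items():
    p,d=manip.capture(n); q=p[a:b,c:e]; q=cv2.resize(q,(480,int(480*q.shape[0]/q.shape[1])),interpolation=cv2.INTER_CUBIC); out.append(q[:300])
o=[cv2.copyMakeBorder(q,0,300-len(q),0,0,cv2.BORDER_CONSTANT) for q in out]
cv2.imwrite("pics/h3.png",np.vstack(o))
s=manip.observe(); print(s["time"],s["tool_pos"],s["contact_force"])
E
```

```text
4.05 [0.5139 0.2398 0.0905] [-3.3322  0.8412  4.2698]
```

View pics/h3.png

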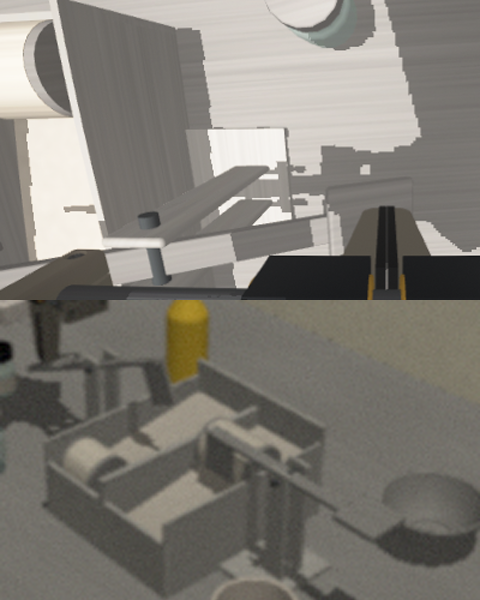

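The tin now rests against the front lip of the left trough, at (90,458) in the lower panel. The right tin is still behind its gate. I'll let the lever up.

Call:
carry_out(moves=[[[1,0,0,-0.01,0],[1,0,0,-0.02,0],[1,0,0,-0.03,0],[1,0,0,-0.04,0],[1,0,0,-0.05,0]]])

```text
time: 4.47
tool_pos: [0.5146, 0.239, 0.142]
orientation: [0.001, 0.032, 0.999, -0.0]
contact_force: [-0.0, 0.5, -0.1]
grip_width: 0.006
```

Call:
carry_out(moves=[[[1,0,0,-0.02,0],[1,0,0,-0.05,0],[1,0,0,-0.08,0],[1,0,0,-0.11,0],[1,0,0,-0.13,0]]])

```text
time: 4.88
tool_pos: [0.5149, 0.2387, 0.274]
orientation: [0.001, 0.033, 0.999, 0.0]
contact_force: [0.9, 1.3, 0.4]
grip_width: 0.007
```

Call:
carry_out(moves=[[[1,0.0,0.03,0,0],[1,0.0,0.06,0,0],[1,0.0,0.09,0,0],[1,0,0.1,0,0],[1,0,0.1,0,0]]])

```text
time: 5.3
tool_pos: [0.5196, 0.3416, 0.2702]
orientation: [-0.0, 0.03, 1.0, -0.0]
contact_force: [1.0, 0.0, -0.5]
grip_width: 0.004
```

```bash
python3 - <<'E'
from h import *
out=[]
for n,(a,b,c,e) in {"scene":(130,230,270,430),"side":(170,295,225,425)}.items():
    p,d=manip.capture(n); q=p[a:b,c:e]; out.append(cv2.resize(q,(480,300),interpolation=cv2.INTER_CUBIC))
    d0=np.load(f"{n}0.npz")["p"]; 
cv2.imwrite("pics/f4.png",np.vstack(out))
s=manip.observe(); print(s["time"],s["tool_pos"],s["contact_force"],abs(s["qvel"]).max())
E
```

```text
5.4 [0.5207 0.3378 0.2703] [ 0.7165 -1.0954 -0.5238] 0.018036810819236596
```

View pics/f4.png

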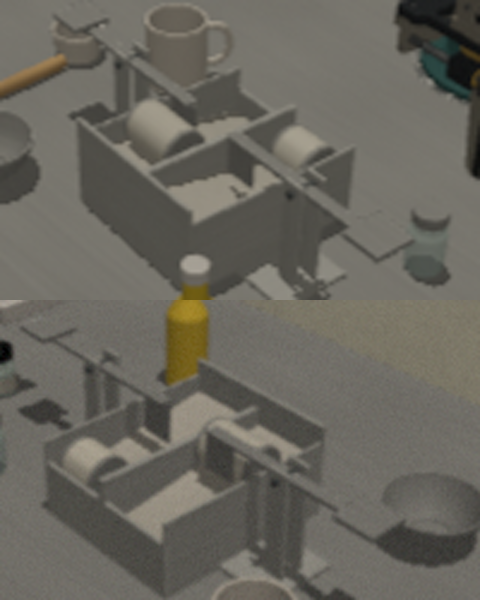

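Both views show the short tin in the left trough ((300,147) top, (90,458) bottom), the left gate shut with its paddle back at rest height, and the right lever and tin as before. The arm is clear, so I'm handing in.

```bash
python3 -c "
from bench import manip
print(manip.finish_job())"
```

```text
the job is handed in; nothing more can be done
None
```

The short tin is in the left trough, its gate is shut again, and the job was handed in at about 5.4 s.

- **Which tin:** it was in the left lane. I measured about 58 mm there and about 82 mm in the right lane, against 55 and 80 mm given.
- **Press:** I pressed the left paddle with closed fingertips, down to a fingertip height of about 0.09 m. The measured forces stayed below about 7 N. I held it until a picture showed the tin resting against the front lip, then let the lever up.
- **Last checks:** the last pictures, from the scene and side cameras, show the left gate shut and its paddle back at rest. The right lever and tin look unchanged, and so do the objects visible in those crops. The arm was clear of everything and nearly still.
- **Not checked, and one mismatch:**
  - I compared the bystanders by eye only. The spatula blade was outside the final pictures and the spice jar only just inside.
  - My estimates of the left paddle from the scene and side cameras disagreed by about 12 mm. The wrist view agreed with the scene camera, so I used that.

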